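# Resuspend a settled blood tube on the touch vortex mixer

## Task

The blood in the tube with the purple stopper has settled. Lift that tube out of the rack by its stopper, stand its foot upright in the black rubber cup of the vortex mixer and, through the tube, push the sprung cup down about half of its 10 mm stroke to loosen the cells; let the cup come right back up, then push it down half way again and keep it there for at least four seconds to mix. Never drive the cup down onto its stop and never push it with the gripper; leave the other tubes in the rack and everything else where it is. Finish while still gripping the tube and holding the cup half way down: do not let go.

Things in the scene. Friction and masses are not known exactly. Their poses are not given: they have to be found in the camera images.
- blood_tube_5: Blood tube to be mixed: 13 mm tube of dark blood, purple stopper 16 mm in diameter, 82 mm long over all, about 14 g. Origin at the centre of its foot, z up along the tube. The stopper covers 65 to 82 mm from the foot. It stands loosely in one cell of the rack. Grip it by the stopper; a firm grip (30 to 60 N) does no harm.
- stopper (a point): Middle of the purple stopper, on the tube's axis, 74 mm above its foot (8 mm below its top).
- tube_rack: White wire-grid tube rack, 41 x 152 x 63 mm high, fixed. Origin under its centre, x across (2 rows), y along (8 cells); cells 16 mm square, 18.5 mm pitch. Three tubes stand in it, at least 55 mm apart along it; which colour stands where varies. Their feet are 4 mm above its underside, their stoppers 6 to 23 mm above its top: lift a tube about 85 mm straight up to bring it clear.
- blood_tube_2: Bystander: same kind of tube with a red stopper, in the rack; origin at the foot. Leave it in its cell.
- blood_tube_3: Bystander: same kind of tube with a yellow-orange stopper, in the rack; origin at the foot. Leave it in its cell.
- mixer: Touch-operated vortex mixer, fixed to the worktop: round off-white housing, 124 mm in diameter, 66 mm high, a dark bellows collar up to 74 mm on its axis, and on its front (-x) a slate panel with a black speed knob and a rocker, neither of them needed. Origin under its centre, on the cup's axis.
- mixer_cup (a joint): Travel of the mixer's sprung black rubber cup, straight down, in m: 0 = up (at rest), 0.010 = on its stop. The spring takes 1.8 N to start plus 0.9 N for each mm, about 6 N half way (0.005). Anything from 0.003 to 0.008 counts as half way, below 0.001 as come back up, above 0.0095 as on its stop.
- cup_floor (a point): Centre of the flat floor inside the cup (moves with the cup); 92 mm above the worktop when the cup is up. The cup is a funnel: floor about 18 mm across, widening to a mouth 32 mm across (40 mm outside) whose rim is 16 mm above the floor. The tube's foot stands on this floor.
- tower: Tall white analyser cabinet standing behind the mixer, 250 mm deep (x), 125 mm wide, 520 mm high, its front 120 mm nearer the robot than its origin; origin under its centre. Arm and gripper must keep clear of it: do not swing outward when crossing from side to side, move in straight lines.
- timer: Bystander: white timer with a red dial, 58 mm in diameter, 36 mm high, near the front left of the worktop; origin under its centre.
- marker_1: Bystander: black and white marker pen, 135 mm long along its y, lying in front of the mixer; origin under its centre.
- tape_roll: Bystander: roll of tan tape, 96 mm across, 25 mm high, lying at the back, between rack and mixer; origin under its centre.
- dropper_1: Bystander: brown dropper bottle, 33 mm across, 102 mm high, behind the rack on the left; origin under its centre.
- dropper_2: Bystander: second brown dropper bottle, 33 mm across, 102 mm high, beside the first; origin under its centre.

How it is judged (in metres and radians):
On the way, in this order (a step that is already met when the one before it is completed fails the run):
1. the purple-stoppered tube is held, upright, clear above the rack (height (world z) of blood_tube_5 above 0.08 m and angle between blood_tube_5's own z axis and vertical below 0.35 rad and contact force between the fingers and blood_tube_5 above 2 N), for 0.1 s.
2. first press: the tube, its foot in the cup, pushes the cup to half way (3 to 8 mm) (value of joint mixer_cup between 0.003 and 0.008 m and horizontal distance between blood_tube_5 and cup_floor below 0.007 m and distance between blood_tube_5 and cup_floor below 0.01 m and angle between blood_tube_5's own z axis and vertical below 0.2 rad and contact force between the fingers and blood_tube_5 above 2 N and contact force between blood_tube_5 and mixer_cup above 1.5 N), for 0.1 s.
3. the cup has come right back up (less than 1 mm down) with the tube still in the hand (value of joint mixer_cup below 0.001 m and contact force between the fingers and blood_tube_5 above 2 N), for 0.1 s.
4. second press: the cup is kept half way down (3 to 8 mm) by the upright tube for 4 s (all of step 2), for 4 s.
At the end, for the whole second after the job is handed in: The gripper still holds the purple-stoppered tube; its foot stands in the mixer's cup within 7 mm of the cup's axis, the tube within 0.2 rad of upright, and it keeps the cup still, 3 to 8 mm down, with more than 1.5 N. The other two tubes stand in the rack within 20 mm of where they were (all of step 4 and velocity of joint mixer_cup between -0.01 and 0.01 m/s and distance of each of blood_tube_2, blood_tube_3 from where it was at the start of the episode below 0.02 m and angle between each of blood_tube_2, blood_tube_3's own z axis and vertical below 0.2 rad); the arm keeps its last pose, push and grip.
It fails at once if the cup is driven down onto its stop (more than 9.5 mm) (value of joint mixer_cup above 0.0095 m).
It fails at once if the gripper itself pushes on the cup (contact force between any of the fingers, the arm and mixer_cup above 1 N).
It fails at once if another tube is pulled out of its cell or tipped (distance of any of blood_tube_2, blood_tube_3 from where it was at the start of the episode above 0.025 m).
It fails at once if a bystander is knocked or moved by more than 3 cm (distance of any of timer, marker_1, tape_roll, dropper_1, dropper_2 from where it was at the start of the episode above 0.03 m).
It fails at once if the blood tube is dropped or laid down (angle between blood_tube_5's own z axis and vertical above 0.9 rad).
It also fails if it takes over 58 s, if anything falls off the work surface, if the arm or the gripper's body presses on something with over 40 N, if the wrist force passes 120 N, or if a joint passes its speed limit or range.

## Robot

A 6-joint arm with a two-finger parallel gripper is mounted at the origin on a cart in front of the work surface, level with it; the furniture and walls round the work are solid. World frame = base frame: x ahead of the robot, y to its left, z up, the work surface at z = 0. Lengths are in m, angles in degrees, forces in N, time in s.
With the tool pointing down it reaches from about 0.4 to 0.825 m from the base axis. Payload 7 kg.
Tool frame: the origin (TCP) lies midway between the tips of the shut fingers; the grasp point (between the pads) lies 19 mm behind it; z points along the fingers, y is the line along which they close (so a half turn about z gives the same grasp; the last joint's range is limited). The gripper opens to 88 mm and grips with 3 to 60 N. Pads are 19 mm wide; open, the fingers measure 130 mm over their backs; the gripper's body (78 mm by 193 mm) begins 47 mm behind the grasp point.
Start: joints at [-59.525, 20.546, 0.682, 0, -70.136, -16.507], TCP at [0.163, -0.655, 0.227] pointing down, gripper open.
Joint ranges: [-176.03, 176.03], [-82.01, 121.73], [-58.28, 71.71], [-173.87, 95.51], [-174.79, -0.11], [-173.66, 173.66]. Speed limits (degrees/s): [136.94, 136.94, 172.46, 180, 180, 180].

## Interface

Orientations are given as [roll, pitch, yaw] about the fixed x, y, z axes, in that order (R = Rz(yaw) Ry(pitch) Rx(roll)).
In Python, from plant import r gives the robot as it stands.
- The arm moves only by the tool carry_out, never from a script. Its argument "deltas" is a list of rows, each a list of 3 entries, a list of its own where there are three numbers: the opening, from 0 (shut) to 1 (fully open), then the shift along the tool's x, y, z in mm, then the turn, a rotation vector about the tool's x, y, z in rad. In form: [[gripper, [tx, ty, tz], [rx, ry, rz]], ...]. A call has 1 to 12 rows; each row is the pose to reach, as a shift and turn from the pose commanded when the call began, along the tool's axes at that moment; what a row does not reach only later rows make up. A row lasts 1/10 s, in which the tool goes at most 50 mm and 8.59 degrees, less where a joint would pass 70% of its speed; a pose out of reach is approached as far as the arm can. A call with a gripper value outside its range is refused whole. The fingers move at their own pace and stop on an object; "squeeze" is the grip in N (left out, the last holds). Time passes only in rows, so rows that repeat a pose let the fingers close. It gives the time, the measured TCP pose, the force, the opening and the grip force at its end, in the units of the state.
- r.get_state(): the state, without advancing time (a new reading comes with each control period).
- r.capture(name): name is "scene" or "side" or "wrist"; returns (picture, depth): 384x512x3 uint8, red, green, blue; 384x512 float32, m along the optical axis (not along the pixel's ray), 0 where there is no reading.
- r.get_calibration(name): a dict with "fov_y" (degrees; the focal length in pixels is half the picture's height over the tangent of half this angle, whatever the lens; pixels are square), "cx", "cy" (the principal point, pixels), "distortion" ([k1, k2, p1, p2, k3] as OpenCV has them; the pictures are not rectified), "view" (4x4, takes a point from world to camera coordinates). Camera axes: x right, y down, z forward; pixel columns grow to the right and rows downward; lengths in m; the calibration is good to about 2 mm. A picture is of the moment at which its call begins: read the wrist's pose just before it. get_calibration takes no time and is no camera call; for the wrist camera it gives the pose at the moment of the call.
- r.close_job(): hands the job in; it is judged then, once.
The state is a dict: "time_s": time; "joints": joint angles; "qd": joint speeds; "joint_torque": joint torques, N m; "tcp_pos": TCP position; "eef_rot": TCP orientation; "contact_force": force on the tool from outside, world axes, zero at the start; "moment": the same for the moment, N m; "gripper_width": finger opening in m; "gripper_force": force on a finger pad.
Only numpy, scipy, OpenCV 4.12 (cv2) and the standard library are available. Lean on these libraries where they do the work, as an engineer would, in place of code of your own. Each camera call takes 0.05 s, during which the arm holds its last target. There are 200 camera calls.

## Working session

There is one attempt and no reset: what is moved stays moved. The work goes in short steps, Python scripts to look and compute and a tool call to move; the robot and the scene stay as the last step left them, time stands still between calls to the robot, and variables do not carry over. Pictures are saved under pics/ and viewed, at most 10 in all, crops included, and the job is handed in when it is done.

Besides the shell and the picture viewer there is one more tool, called after "Emit:" as a command line: name --argument value ..., lists and objects as JSON in quotes. carry_out: Moves the arm, as the interface text tells. Its arguments: {"type":"object","properties":{"deltas":{"type":"array"},"squeeze":{"type":"number"}},"required":["deltas"]}

```bash
mkdir -p pics
cat > h.py <<'E'
import numpy as np, cv2
from plant import r
def K(c):
    f=192/np.tan(np.radians(c['fov_y'])/2)
    return np.array([[f,0,c['cx']],[0,f,c['cy']],[0,0,1.]])
def ray(c,uv):
    p=cv2.undistortPoints(np.array(uv,float).reshape(-1,1,2),K(c),np.array(c['distortion'],float)).reshape(-1,2)
    V=np.array(c['view']);d=np.c_[p,np.ones(len(p))]@V[:3,:3]
    return -V[:3,:3].T@V[:3,3],d      # origin, dirs (unit camera z)
def onplane(c,uv,z):
    o,d=ray(c,uv);return o+d*((z-o[2])/d[:,2])[:,None]
def cloud(c,D):
    v,u=np.mgrid[:384,:512];o,d=ray(c,np.c_[u.ravel(),v.ravel()])
    return (o+d*D.reshape(-1,1)).reshape(384,512,3)
def tri(rays):
    A=0;b=0
    for o,d in rays:
        d=d/np.linalg.norm(d);P=np.eye(3)-np.outer(d,d);A=A+P;b=b+P@o
    x=np.linalg.solve(A,b);return x,[np.linalg.norm((np.eye(3)-np.outer(d,d)/(d@d))@(x-o)) for o,d in rays]
E
python3 - <<'E'
from h import *
print({k:np.round(v,3) for k,v in r.get_state().items()})
for n in ('scene','side','wrist'):
    c=r.get_calibration(n);p,D=r.capture(n);np.savez('pics/'+n+'0',p=p,D=D,**{k:np.array(v) for k,v in c.items()})
    cv2.imwrite(f'pics/{n}0.png',p[:,:,::-1]);print(n,c['fov_y'],c['distortion'],np.round(ray(c,[[256,192]])[0],3),(D>0).mean())
a=[cv2.imread(f'pics/{n}0.png') for n in('scene','side')]
E
```

```text
{'time_s': np.float64(0.0), 'joints': array([-5.9525e+01,  2.0591e+01,  6.3200e-01, -1.8000e-02, -7.0137e+01,
       -1.6506e+01]), 'qd': array([-0.023, -0.008,  0.054,  0.014,  0.064, -0.028]), 'joint_torque': array([ 1.0000e-03, -5.8272e+01,  2.9306e+01,  6.9970e+00,  7.0000e-03,
       -0.0000e+00]), 'tcp_pos': array([ 0.163, -0.655,  0.226]), 'eef_rot': array([ 1.79904e+02, -1.10000e-02, -1.66037e+02]), 'contact_force': array([-0.914,  0.084,  0.415]), 'moment': array([ 0.005, -0.006, -0.03 ]), 'gripper_force': np.float64(0.0), 'gripper_width': np.float64(0.088)}
scene 53.167254328469625 [-0.03426179  0.          0.          0.          0.        ] [0.005 0.539 0.451] 0.9959615071614584
side 54.35933001220867 [-0.11283885  0.          0.          0.          0.        ] [0.119 0.706 0.511] 0.9964090983072916
wrist 58.89185901609676 [-0.03397505  0.          0.          0.          0.        ] [ 0.094 -0.672  0.384] 0.9961344401041666
```

View pics/scene0.png

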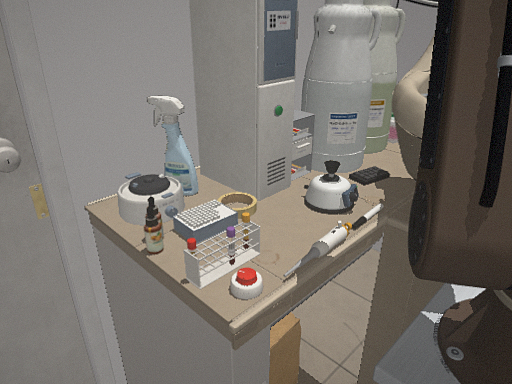

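View pics/side0.png

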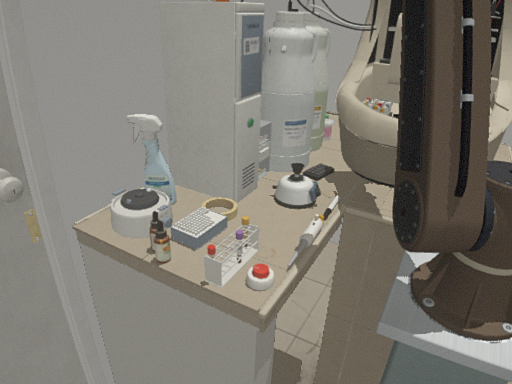

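The scene view shows the red, purple and yellow stoppers at about (192,243), (231,231) and (246,217), and the mixer at (330,190) with its cup at (332,168). In the side view the purple stopper is at (240,235) and the mixer cup at (297,168). The rack is at the front left and the tower behind the mixer.

```bash
cat > m.py <<'E'
from h import *
L={}
for n in('scene','side'):
    z=np.load(f'pics/{n}0.npz');c={k:z[k] for k in('fov_y','cx','cy','distortion','view')};p=z['p'];D=z['D'];X=cloud(c,D)
    hsv=cv2.cvtColor(p,cv2.COLOR_RGB2HSV)
    H,S,V=[hsv[...,i].astype(int) for i in range(3)]
    ws=(X[...,0]>.2)&(X[...,0]<.9)&(abs(X[...,1])<.5)&(X[...,2]>.03)&(X[...,2]<.13)
    for k,m in (('purple',(H>120)&(H<160)&(S>60)),('red',((H<6)|(H>172))&(S>150)),('orange',(H>12)&(H<25)&(S>170)&(V>120))):
        nn,lab,st,ce=cv2.connectedComponentsWithStats((m&ws).astype(np.uint8))
        for i in range(1,nn):
            if st[i,4]>=12:
                q=X[lab==i];L.setdefault(k,[]).append((n,c,ce[i]));print(n,k,st[i],ce[i].round(1),np.median(q,0).round(3),'zmax',q[:,2].max().round(3))
    # mixer cup: points 0.095<z<0.115 near mixer
    m=(X[...,2]>.098)&(X[...,2]<.125)&(X[...,0]>.3)&(X[...,0]<.85)&(X[...,1]<.15)&(X[...,1]>-.3)&(V<80)
    v,u=np.nonzero(m);print(n,'cup',len(u),u.min() if len(u) else 0,u.max() if len(u) else 0,v.min(),v.max(),np.median(X[m],0).round(3),X[m].min(0).round(3),X[m].max(0).round(3))
    im=cv2.resize(p[150:300,180:370,::-1],None,fx=4,fy=4,interpolation=cv2.INTER_CUBIC);cv2.imwrite(f'pics/{n}_crop.png',im)
E
python3 m.py
```

```text
scene purple [227 226   8  11  76] [230.4 231.3] [0.452 0.154 0.082] zmax 0.088
scene red [187 238   9  11  83] [191.3 243.1] [0.47  0.226 0.083] zmax 0.088
scene red [237 268  19  15 213] [246.4 274.9] [0.386 0.178 0.036] zmax 0.038
scene cup 112 269 339 158 168 [ 0.481 -0.196  0.103] [ 0.46  -0.217  0.098] [ 0.601 -0.106  0.108]
side purple [236 230   7   9  48] [239.1 234.1] [0.453 0.153 0.085] zmax 0.089
side red [208 245   7   9  53] [211.2 248.8] [0.471 0.227 0.086] zmax 0.089
side red [253 264  15  13 145] [260.8 270.2] [0.386 0.18  0.037] zmax 0.04
side cup 74 292 303 163 170 [ 0.478 -0.197  0.105] [ 0.461 -0.216  0.098] [ 0.496 -0.18   0.11 ]
```

View pics/scene_crop.png

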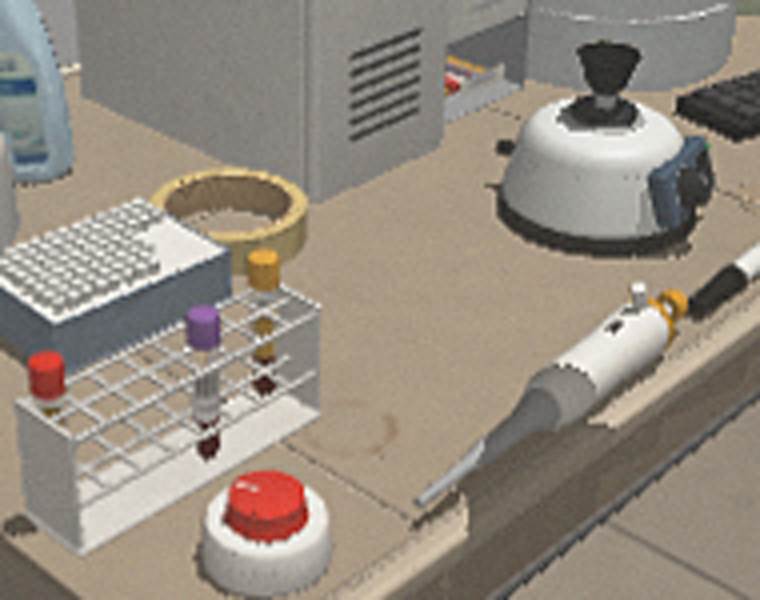

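```bash
cat > m2.py <<'E'
from h import *
s=lambda *a:print(*[np.round(x,3) for x in a])
C={};P=[]
for n in('scene','side','wrist'):
    z=np.load(f'pics/{n}0.npz');C[n]={k:z[k] for k in('fov_y','cx','cy','distortion','view')};P.append(cloud(C[n],z['D'])[z['D']>0])
s('wrist axis',C['wrist']['view'][2,:3])
u={'purple':((230.4,231.3),(239.1,234.1)),'red':((191.3,243.1),(211.2,248.8)),'cup mid':((180+608/4-.4,150+68/4),(297.5,167))}
for k,(a,b) in u.items():
    x,e=tri([(ray(C['scene'],[a])[0],ray(C['scene'],[a])[1][0]),(ray(C['side'],[b])[0],ray(C['side'],[b])[1][0])]);s(k,x,e)
A=np.vstack(P[:2])
for zl,zh in ((.02,.13),(.13,.6)):
  print(zl,zh)
  B=A[(A[:,2]>zl)&(A[:,2]<zh)]
  for y0 in np.arange(-.75,.35,.05):
    q=B[(B[:,1]>=y0)&(B[:,1]<y0+.05)&(B[:,0]>.33)&(B[:,0]<.9)]
    if len(q): print('%.2f'%y0,len(q),'xmin',np.percentile(q[:,0],1).round(3),'zmax',q[:,2].max().round(3))
E
python3 m2.py
```

```text
Traceback (most recent call last):
  File "m2.py", line 6, in <module>
    s('wrist axis',C['wrist']['view'][2,:3])
    ~^^^^^^^^^^^^^^^^^^^^^^^^^^^^^^^^^^^^^^^
  File "m2.py", line 2, in <lambda>
    s=lambda *a:print(*[np.round(x,3) for x in a])
                        ~~~~~~~~^^^^^
numpy._core._exceptions._UFuncNoLoopError: ufunc 'multiply' did not contain a loop with signature matching types (dtype('<U10'), dtype('float64')) -> None
```

```bash
sed -i 's/^s=.*/s=lambda t,*a:print(t,*[np.round(x,3) for x in a])/' m2.py; python3 m2.py
```

```text
wrist axis [ 0.259  0.066 -0.964]
purple [0.454 0.151 0.082] [0.001 0.001]
red [0.472 0.225 0.082] [0.001 0.001]
cup mid [ 0.476 -0.194  0.102] [0.003 0.003]
0.02 0.13
-0.75 164 xmin 0.564 zmax 0.084
-0.70 58 xmin 0.563 zmax 0.129
-0.65 424 xmin 0.561 zmax 0.129
-0.60 580 xmin 0.568 zmax 0.13
-0.55 10 xmin 0.429 zmax 0.1
-0.50 144 xmin 0.38 zmax 0.129
-0.45 866 xmin 0.337 zmax 0.13
-0.40 1545 xmin 0.334 zmax 0.13
-0.35 1769 xmin 0.337 zmax 0.13
-0.30 449 xmin 0.62 zmax 0.13
-0.25 515 xmin 0.406 zmax 0.119
-0.20 2564 xmin 0.409 zmax 0.13
-0.15 1336 xmin 0.366 zmax 0.13
-0.10 5647 xmin 0.354 zmax 0.13
-0.05 822 xmin 0.349 zmax 0.13
0.00 2656 xmin 0.35 zmax 0.13
0.05 2752 xmin 0.357 zmax 0.13
0.10 3818 xmin 0.445 zmax 0.13
0.15 4915 xmin 0.366 zmax 0.13
0.20 4017 xmin 0.445 zmax 0.13
0.25 1255 xmin 0.884 zmax 0.13
0.30 869 xmin 0.884 zmax 0.13
0.13 0.6
-0.75 928 xmin 0.426 zmax 0.554
-0.70 927 xmin 0.437 zmax 0.544
-0.65 2642 xmin 0.436 zmax 0.541
-0.60 2772 xmin 0.43 zmax 0.536
-0.55 837 xmin 0.333 zmax 0.535
-0.50 452 xmin 0.332 zmax 0.537
-0.45 2728 xmin 0.343 zmax 0.535
-0.40 7999 xmin 0.389 zmax 0.503
-0.35 5736 xmin 0.334 zmax 0.531
-0.30 809 xmin 0.33 zmax 0.53
-0.25 27 xmin 0.629 zmax 0.529
-0.20 2760 xmin 0.59 zmax 0.528
-0.15 4730 xmin 0.593 zmax 0.528
-0.10 25250 xmin 0.595 zmax 0.528
-0.05 1856 xmin 0.895 zmax 0.527
0.00 4003 xmin 0.775 zmax 0.528
0.05 3264 xmin 0.806 zmax 0.528
0.10 2837 xmin 0.896 zmax 0.529
0.15 3077 xmin 0.896 zmax 0.53
0.20 3537 xmin 0.896 zmax 0.532
0.25 5567 xmin 0.884 zmax 0.534
0.30 4014 xmin 0.884 zmax 0.534
```

```bash
cat >> m2.py <<'E'
print('MAP cm max z; rows y, cols x .2...9')
for y0 in np.arange(-.8,-.1,.05):
    row=[]
    for x0 in np.arange(.2,.9,.05):
        q=A[(abs(A[:,1]-y0-.025)<.025)&(abs(A[:,0]-x0-.025)<.025)&(A[:,2]<.65)&(A[:,2]>-.05)]
        row.append('%3d'%(100*np.percentile(q[:,2],98)) if len(q)>3 else '  .')
    print('%.2f'%y0,*row)
E
python3 m2.py | sed -n '/MAP/,$p'
```

```text
MAP cm max z; rows y, cols x .2...9
-0.80   .   .  18  18  55  55   0   8   8   .   .   .   .  54
-0.75   .   .  18   .  54  53   0  40  44   .   .   .   .  53
-0.70   .   .  18   .  38  46  48  51  54   .   .   .   .  53
-0.65   .   .  18   .  32  45  46  43  52  54   .   .   .  53
-0.60   .   .   .   .  29  29  47  42  49  50   .   .   .  46
-0.55   .   .  25  25  28  28   0  49  52   .   .   .   .  53
-0.50   .   .  25  25  27  27  28  46  53   .   .   .  53  53
-0.45   3   4  25  24  28  26  30  48  53  50   .   .   .  53
-0.40   9  25  11  27  27   1  26  44  49  48  43   .   .   .
-0.35  15  25  26  27  26   0   0  28  33  32  16   .   .  53
-0.30  24  25  25  23   0   .   .   0  17  17   .   .   .  52
-0.25   0  49   0   1   6  10   6   0  17   .   .   .   .  52
-0.20   .   .   0   1   6  10   6  48  51  49   .   .   .  52
-0.15   .   .   0   2   1   4   2  49  50   .   .   .   .  51
```

View pics/wrist0.png

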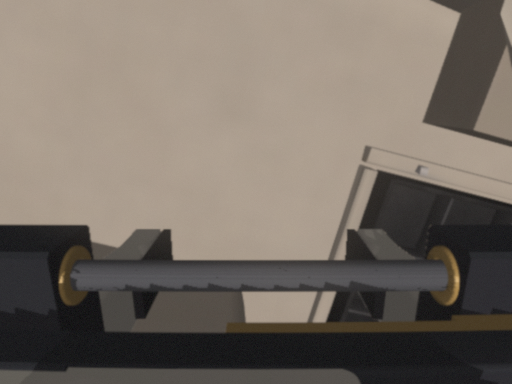

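The wrist view shows only the floor, with the fingers along the bottom edge. I need to know what the beige object near (0.35, -0.45) is before I sweep past it.

Run:
```python
from h import *
z=np.load('pics/side0.npz');c={k:z[k] for k in('fov_y','cx','cy','distortion','view')};X=cloud(c,z['D'])
for v in (20,60,80,100,110,130,150,170): print(v,[tuple(X[v,u].round(2).tolist()) for u in (345,375,390,410,470,500)])
a=z['p'][:210,300:512,::-1];b=np.load('pics/scene0.npz')['p'][:210,380:512,::-1]
cv2.imwrite('pics/right.png',cv2.resize(np.hstack([a,b]),None,fx=2.3,fy=2.3,interpolation=cv2.INTER_CUBIC))
```

```text
20 [(0.53, -0.68, 0.48), (0.45, -0.76, 0.49), (0.41, -0.85, 0.49), (0.22, -0.02, 0.5), (0.13, 0.04, 0.51), (0.04, -0.85, 0.53)]
60 [(0.67, -1.21, 0.28), (0.47, -0.97, 0.32), (0.38, -0.8, 0.35), (0.21, 0.0, 0.44), (0.11, 0.06, 0.46), (0.02, -0.72, 0.4)]
80 [(0.48, -0.59, 0.29), (0.43, -0.82, 0.26), (0.27, -0.22, 0.37), (0.2, 0.01, 0.41), (0.11, 0.07, 0.43), (0.01, -0.67, 0.35)]
100 [(0.41, -0.37, 0.27), (0.36, -0.52, 0.25), (0.36, -0.82, 0.2), (0.19, 0.03, 0.38), (0.1, 0.08, 0.4), (-0.0, -0.6, 0.3)]
110 [(0.4, -0.33, 0.25), (0.34, -0.43, 0.24), (0.31, -0.54, 0.22), (0.19, 0.03, 0.36), (0.1, 0.08, 0.39), (-0.01, -0.56, 0.27)]
130 [(0.4, -0.34, 0.19), (0.3, -0.28, 0.22), (0.26, -0.28, 0.23), (0.18, 0.05, 0.33), (0.09, 0.07, 0.35), (-0.01, -0.43, 0.25)]
150 [(0.41, -0.42, 0.1), (0.3, -0.31, 0.16), (0.25, -0.29, 0.17), (0.17, 0.06, 0.3), (0.08, 0.08, 0.33), (-0.11, -1.12, -0.0)]
170 [(0.42, -0.49, 0.0), (0.3, -0.37, 0.08), (0.25, -0.35, 0.09), (0.17, 0.07, 0.27), (0.08, 0.09, 0.3), (0.02, 0.01, 0.28)]
```

View pics/right.png

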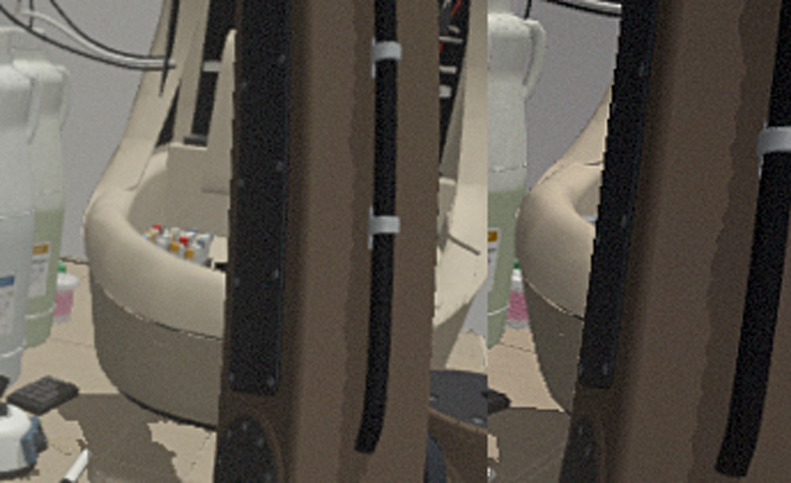

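The right-hand beige object is a bowl-shaped instrument. Its rim is at about z=0.28, and the tool starts inside it, so I lift straight up before crossing.

Emit:
carry_out --deltas '[[1,[0,0,-25],[0,0,0]],[1,[0,0,-60],[0,0,0]],[1,[0,0,-100],[0,0,0]],[1,[0,0,-140],[0,0,0]],[1,[0,0,-150],[0,0,0]],[1,[0,0,-150],[0,0,0]]]'

```text
time_s: 0.75
tcp_pos: [0.1631, -0.6556, 0.3787]
eef_rot: [-179.8, 0.0, -166.0]
contact_force: [-0.9, -0.9, 0.5]
gripper_width: 0.088
gripper_force: 0.0
```

Emit:
carry_out --deltas '[[1,[-25,22,0],[0,0,0]],[1,[-60,53,0],[0,0,0]],[1,[-95,84,0],[0,0,0]],[1,[-130,115,0],[0,0,0]],[1,[-165,146,0],[0,0,0]],[1,[-200,177,0],[0,0,0]],[1,[-235,208,0],[0,0,0]],[1,[-270,239,0],[0,0,0]],[1,[-305,270,0],[0,0,0]],[1,[-340,301,0],[0,0,0]],[1,[-375,332,0],[0,0,0]],[1,[-415,368,0],[0,0,0]]]'

```text
time_s: 1.95
tcp_pos: [0.4747, -0.1989, 0.375]
eef_rot: [179.9, -0.1, -166.0]
contact_force: [1.3, -0.7, 1.1]
gripper_width: 0.0878
gripper_force: 0.0
```

Emit:
carry_out --deltas '[[1,[0,0,15],[0,0,0]],[1,[0,0,45],[0,0,0]],[1,[0,0,80],[0,0,0]],[1,[0,0,110],[0,0,0]],[1,[0,0,120],[0,0,0]],[1,[0,0,120],[0,0,0]],[1,[0,0,120],[0,0,0]]]'

```text
time_s: 2.65
tcp_pos: [0.4751, -0.2012, 0.2574]
eef_rot: [-180.0, 0.0, -166.0]
contact_force: [-0.1, 0.4, -1.3]
gripper_width: 0.0878
gripper_force: 0.0
```

Run:
```python
from h import *
c=r.get_calibration('wrist');p,D=r.capture('wrist');X=cloud(c,D)
np.savez('pics/cup1',p=p,D=D,**{k:np.array(v) for k,v in c.items()})
cv2.imwrite('pics/cup1.png',p[:,:,::-1])
print(r.get_state()['tcp_pos'])
V=p.max(2);m=(X[...,2]>.085)&(X[...,2]<.118)&(V<90)
v,u=np.nonzero(m);print(len(u),u.min(),u.max(),v.min(),v.max(),X[m].min(0).round(4),X[m].max(0).round(4))
for v in range(100,300,15): print(v,[tuple((1000*X[v,u]).astype(int).tolist()) for u in range(200,330,25)])
```

```text
[ 0.47542048 -0.20116633  0.25791484]
1583 84 322 164 309 [ 0.4611 -0.3605  0.0851] [ 0.6021 -0.0998  0.1109]
100 [(424, -285, 2), (417, -256, 2), (410, -228, 1), (403, -199, 2), (396, -170, 1), (388, -142, 1)]
115 [(441, -282, 0), (434, -252, 3), (424, -223, 46), (418, -197, 50), (412, -166, 0), (405, -137, 1)]
130 [(458, -278, 0), (449, -247, 22), (439, -219, 55), (433, -194, 54), (429, -161, 2), (422, -131, 0)]
145 [(476, -274, 2), (460, -241, 57), (453, -216, 64), (447, -190, 63), (443, -162, 40), (439, -127, 3)]
160 [(494, -271, 1), (475, -237, 62), (467, -212, 72), (461, -187, 67), (456, -160, 57), (457, -121, 0)]
175 [(513, -267, 1), (490, -234, 63), (477, -209, 95), (469, -187, 107), (472, -156, 59), (475, -115, 0)]
190 [(532, -263, 2), (507, -230, 61), (490, -206, 100), (483, -183, 107), (490, -150, 52), (494, -110, 2)]
205 [(551, -259, 1), (544, -228, 1), (517, -200, 62), (510, -174, 62), (521, -135, 1), (512, -104, 3)]
220 [(571, -255, 2), (564, -224, 1), (556, -192, 0), (548, -161, 0), (540, -130, 1), (532, -98, 1)]
235 [(591, -251, 2), (584, -219, 0), (575, -188, 3), (568, -156, 1), (560, -124, 2), (552, -92, 2)]
250 [(613, -247, 1), (605, -215, 0), (597, -183, 2), (589, -150, 1), (581, -118, 2), (573, -86, 2)]
265 [(448, -223, 338), (447, -217, 338), (445, -210, 338), (443, -204, 339), (442, -198, 339), (440, -192, 339)]
280 [(451, -222, 340), (449, -216, 342), (447, -210, 341), (446, -204, 341), (445, -198, 341), (443, -192, 341)]
295 [(632, -231, 74), (671, -200, 1), (600, -179, 102), (601, -151, 90), (601, -122, 80), (600, -90, 68)]
```

View pics/cup1.png

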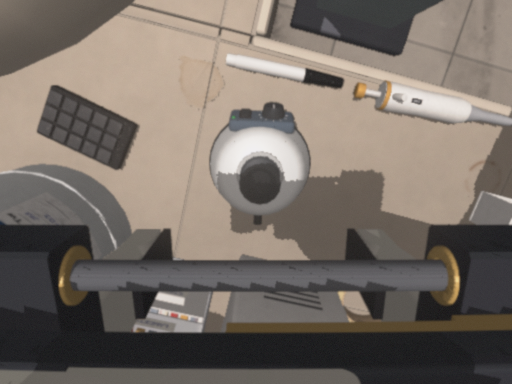

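The wrist view shows the mixer from above, with its black cup at about (261,181). I take a second view 60 mm further toward the rack and measure the cup rim in both.

Emit:
carry_out --deltas '[[1,[0,20,0],[0,0,0]],[1,[0,50,0],[0,0,0]],[1,[0,60,0],[0,0,0]],[1,[0,60,0],[0,0,0]],[1,[0,60,0],[0,0,0]]]'

```text
time_s: 3.2
tcp_pos: [0.4608, -0.1428, 0.2576]
eef_rot: [-180.0, 0.1, -166.0]
contact_force: [-0.5, -0.8, 0.5]
gripper_width: 0.0876
gripper_force: 0.0
```

```bash
cat > cup.py <<'E'
from h import *
import os
if not os.path.exists('pics/cup2.npz'):
    c=r.get_calibration('wrist');p,D=r.capture('wrist');np.savez('pics/cup2',p=p,D=D,**{k:np.array(v) for k,v in c.items()})
R=[]
for n in('cup1','cup2'):
    z=np.load(f'pics/{n}.npz');c={k:z[k] for k in('fov_y','cx','cy','distortion','view')};p=z['p'];X=cloud(c,z['D'])
    near=np.hypot(X[...,0]-.478,X[...,1]+.196)<.035
    m=(p.max(2)<90)&near&(X[...,2]>.08)&(X[...,2]<.12)
    # rim: top surface pixels
    t=near&(X[...,2]>.1035)&(X[...,2]<.113)&(p.max(2)<90)
    ct=max(cv2.findContours(t.astype(np.uint8),cv2.RETR_EXTERNAL,cv2.CHAIN_APPROX_NONE)[0],key=cv2.contourArea)
    e=cv2.fitEllipse(ct);cb=max(cv2.findContours(m.astype(np.uint8),cv2.RETR_EXTERNAL,cv2.CHAIN_APPROX_NONE)[0],key=cv2.contourArea);e2=cv2.fitEllipse(cb)
    print(n,'rim ellipse',np.round(e[0]+e[1],1),'blob',np.round(e2[0]+e2[1],1),'on .108:',onplane(c,[e[0],e2[0]],.108).round(4).tolist(),'z rim',np.percentile(X[t][:,2],[50,95]).round(4))
    q=onplane(c,ct[:,0],.108);(a,b),rad=cv2.minEnclosingCircle(q[:,:2].astype(np.float32)*1000);print('  circle mm',a,b,rad)
    h=(np.hypot(X[...,0]-.478,X[...,1]+.196)<.09)&(X[...,2]>.02)&(X[...,2]<.045)
    A=np.c_[2*X[h][:,:2],np.ones(h.sum())];s=np.linalg.lstsq(A,(X[h][:,:2]**2).sum(1),rcond=None)[0];print('  housing ctr',s[:2].round(4),np.sqrt(s[2]+s[0]**2+s[1]**2).round(4))
    o,d=ray(c,[e2[0]]);R.append((o,d[0]))
print('tri',tri(R))
E
python3 cup.py
```

```text
cup1 rim ellipse [259.5 183.5  39.2  40.2] blob [259.5 183.5  39.2  40.2] on .108: [[0.4803, -0.1993, 0.108], [0.4803, -0.1993, 0.108]] z rim [0.1079 0.1094]
  circle mm 480.57855224609375 -199.1539306640625 19.406625747680664
  housing ctr [ 0.4761 -0.1997] 0.0586
cup2 rim ellipse [195.7 182.8  37.6  39.5] blob [195.7 182.8  37.6  39.5] on .108: [[0.48, -0.1988, 0.108], [0.48, -0.1988, 0.108]] z rim [0.1078 0.1094]
  circle mm 480.0793151855469 -198.78211975097656 19.04692268371582
  housing ctr [ 0.4773 -0.2038] 0.0601
tri (array([ 0.4808773 , -0.19916653,  0.1051186 ]), [np.float64(9.481636562250885e-05), np.float64(9.481636562256492e-05)])
```

Both views put the cup axis at (0.480, -0.199), with the rim at z 0.108, which matches the text. Now I move over the rack and turn 62° so the fingers close across it.

Emit:
carry_out --deltas '[[1,[-4,18,0],[0,0,-0.1]],[1,[-10,45,0],[0,0,-0.23]],[1,[-18,80,0],[0,0,-0.36]],[1,[-26,115,0],[0,0,-0.49]],[1,[-34,150,0],[0,0,-0.62]],[1,[-42,185,0],[0,0,-0.75]],[1,[-50,220,0],[0,0,-0.88]],[1,[-58,255,0],[0,0,-1.0]],[1,[-65,285,0],[0,0,-1.08]],[1,[-65,287,0],[0,0,-1.08]],[1,[-65,287,0],[0,0,-1.08]]]'

```text
time_s: 4.35
tcp_pos: [0.4543, 0.1518, 0.2564]
eef_rot: [180.0, -0.0, -104.1]
contact_force: [0.9, 0.1, -0.3]
gripper_width: 0.0879
gripper_force: 0.0
```

```bash
cat > tube.py <<'E'
from h import *
import sys
n=sys.argv[1]
c=r.get_calibration('wrist');p,D=r.capture('wrist');np.savez('pics/'+n,p=p,D=D,**{k:np.array(v) for k,v in c.items()})
cv2.imwrite(f'pics/{n}.png',p[:,:,::-1])
X=cloud(c,D);hsv=cv2.cvtColor(p,cv2.COLOR_RGB2HSV);H,S,V=[hsv[...,i].astype(int) for i in range(3)]
print(r.get_state()['tcp_pos'].round(4) if 0 else np.round(r.get_state()['tcp_pos'],4))
for k,m in (('purple',(H>120)&(H<160)&(S>60)),('red',((H<6)|(H>172))&(S>150)),('orange',(H>10)&(H<27)&(S>150)&(V>120))):
    t=m&(X[...,2]>.06)&(X[...,2]<.1)
    nn,lab,st,ce=cv2.connectedComponentsWithStats(t.astype(np.uint8))
    for i in range(1,nn):
        if st[i,4]<60: continue
        q=X[lab==i];zt=np.percentile(q[:,2],95);top=(lab==i)&(X[...,2]>zt-.004)
        ct=max(cv2.findContours(top.astype(np.uint8),cv2.RETR_EXTERNAL,cv2.CHAIN_APPROX_NONE)[0],key=cv2.contourArea)
        e=cv2.fitEllipse(ct);w=onplane(c,ct[:,0],zt)
        print(k,st[i],'ztop',zt.round(4),'ell',np.round(e[0]+e[1],1),'xy',onplane(c,[e[0]],zt)[0].round(4),'box',w.min(0).round(4),w.max(0).round(4))
E
python3 tube.py rack1
```

```text
[0.4542 0.1511 0.2564]
purple [250 166  13  13 141] ztop 0.0891 ell [256.1 171.9  12.5  12.5] xy [0.4567 0.1486 0.0891] box [0.4504 0.1421 0.0891] [0.463  0.1549 0.0891]
```

View pics/rack1.png

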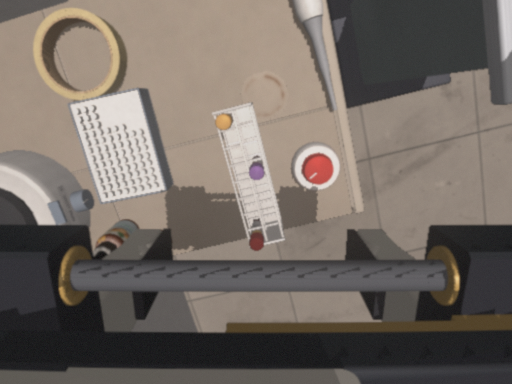

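The wrist view shows purple at (256,172), yellow at (224,121) and red at (256,241). The dropper is clear to the left. I go lower and measure again.

Emit:
carry_out --deltas '[[1,[1,-1,15],[0,0,0]],[1,[2,-3,45],[0,0,0]],[1,[2,-3,70],[0,0,0]],[1,[2,-3,70],[0,0,0]],[1,[2,-3,70],[0,0,0]]]'

```text
time_s: 4.9
tcp_pos: [0.4569, 0.148, 0.1872]
eef_rot: [-180.0, -0.0, -104.2]
contact_force: [0.8, -0.1, 0.7]
gripper_width: 0.088
gripper_force: 0.0
```

```bash
python3 tube.py rack2
python3 - <<'E'
from h import *
R=[]
for n,uv in(('rack1',(256.1,171.9)),):
    pass
z=np.load('pics/rack2.npz');c={k:z[k] for k in('fov_y','cx','cy','distortion','view')};X=cloud(c,z['D'])
m=(np.hypot(X[...,0]-.4565,X[...,1]-.149)<.1)
q=X[m];print('rack wires z',np.percentile(q[(q[:,2]>.05)&(q[:,2]<.072)][:,2],[10,50,90]).round(4))
E
```

```text
[0.4573 0.1485 0.1879]
purple [252 185  17  18 230] ztop 0.089 ell [259.9 193.8  16.2  16.4] xy [0.4567 0.1483 0.089 ] box [0.45   0.1413 0.089 ] [0.4634 0.1551 0.089 ]
rack wires z [0.0634 0.0648 0.0664]
```

Emit:
carry_out --deltas '[[1,[0,0,15],[0,0,0]],[1,[0,0,45],[0,0,0]],[1,[0,0,80],[0,0,0]],[1,[0,0,105],[0,0,0]],[1,[0,0,115],[0,0,0]],[1,[0,0,119],[0,0,0]],[1,[0,0,119],[0,0,0]],[1,[0,0,119],[0,0,0]]]'

```text
time_s: 5.75
tcp_pos: [0.4574, 0.1495, 0.069]
eef_rot: [-179.9, 0.1, -104.1]
contact_force: [0.4, -0.1, -0.1]
gripper_width: 0.0873
gripper_force: 0.0
```

Emit:
carry_out --deltas '[[0.5,[0,0,0],[0,0,0]],[0.35,[0,0,0],[0,0,0]],[0.25,[0,0,0],[0,0,0]],[0.2,[0,0,0],[0,0,0]],[0.1,[0,0,0],[0,0,0]],[0,[0,0,0],[0,0,0]],[0,[0,0,0],[0,0,0]],[0,[0,0,0],[0,0,0]],[0,[0,0,0],[0,0,0]],[0,[0,0,0],[0,0,0]]]' --squeeze 45

```text
time_s: 6.75
tcp_pos: [0.4564, 0.1489, 0.0675]
eef_rot: [180.0, -0.0, -104.2]
contact_force: [0.4, -0.5, -0.2]
gripper_width: 0.0145
gripper_force: 45.0
```

Emit:
carry_out --deltas '[[0,[0,0,-10],[0,0,0]],[0,[0,0,-30],[0,0,0]],[0,[0,0,-55],[0,0,0]],[0,[0,0,-85],[0,0,0]],[0,[0,0,-115],[0,0,0]],[0,[0,0,-140],[0,0,0]],[0,[0,0,-155],[0,0,0]],[0,[0,0,-160],[0,0,0]],[0,[0,0,-160],[0,0,0]],[0,[0,0,-160],[0,0,0]]]'

```text
time_s: 7.75
tcp_pos: [0.4559, 0.1486, 0.2269]
eef_rot: [180.0, -0.0, -104.2]
contact_force: [-0.5, -0.3, -0.2]
gripper_width: 0.0144
gripper_force: 45.0
```

Run:
```python
from h import *
for n in('scene','side'):
    c=r.get_calibration(n);p,D=r.capture(n);np.savez(f'pics/{n}1',p=p,D=D,**{k:np.array(v) for k,v in c.items()})
    V=np.array(c['view']);g=V@np.array([.4565,.149,.19,1]);uv=cv2.projectPoints(np.array([[[.4565,.149,.19]]]),cv2.Rodrigues(V[:3,:3])[0],V[:3,3],K(c),np.array(c['distortion'],float))[0].ravel()
    x,y=uv.astype(int);print(n,x,y)
    a=p[max(y-50,0):y+50,x-35:x+35,::-1];cv2.imwrite(f'pics/t_{n}.png',cv2.resize(a,(392,560),interpolation=cv2.INTER_CUBIC))
cv2.imwrite('pics/t1.png',np.hstack([cv2.imread('pics/t_scene.png'),cv2.imread('pics/t_side.png')]))
```

```text
scene 228 175
side 239 186
```

View pics/t1.png

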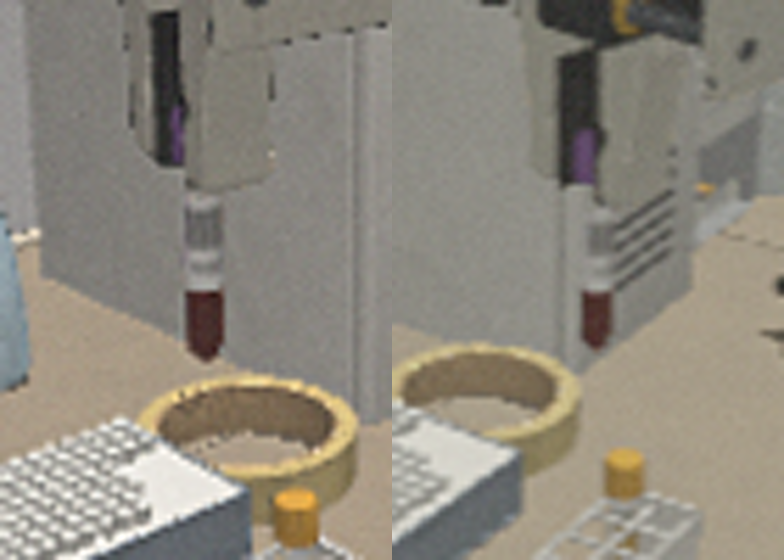

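The tube is held upright: its foot is at (206,358) in the left crop (scene) and (597,347) in the right (side). I triangulate the foot and the tube's axis.

```bash
cat > foot.py <<'E'
from h import *
import sys
t=sys.argv[1];g=np.array(eval(sys.argv[2]))   # expected foot
W={}
for n in('scene','side'):
    z=np.load(f'pics/{n}{t}.npz');c={k:z[k] for k in('fov_y','cx','cy','distortion','view')};p=z['p']
    hsv=cv2.cvtColor(p,cv2.COLOR_RGB2HSV);V=c['view']
    pr=lambda P:cv2.projectPoints(np.array([P],float).reshape(1,1,3),cv2.Rodrigues(V[:3,:3])[0],V[:3,3],K(c),c['distortion'])[0].ravel()
    x,y=pr(g+[0,0,.012]).astype(int)
    m=((hsv[...,0]<12)|(hsv[...,0]>168))&(hsv[...,1]>90)&(hsv[...,2]<150)
    b=np.zeros_like(m);b[y-18:y+18,x-15:x+15]=1;m&=b
    lab=cv2.connectedComponentsWithStats(m.astype(np.uint8));i=1+np.argmax(lab[2][1:,4]);m=lab[1]==i
    st=lab[2][i];v0,v1=st[1],st[1]+st[3]-1
    mid=[(v,np.nonzero(m[v])[0].mean(),m[v].sum()) for v in range(v0,v1+1)]
    a=np.polyfit([q[0] for q in mid[1:-2]],[q[1] for q in mid[1:-2]],1)
    W[n]=(c,(np.polyval(a,v1+.3),v1+.3),(np.polyval(a,v0+1),v0+1.)); print(n,st,np.round(W[n][1:],1),'expected foot px',pr(g).round(1))
for j in(1,):
    x,e=tri([(lambda o,d:(o,d[0]))(*ray(W[n][0],[W[n][j]])) for n in W]);print('foot',x.round(4),np.round(e,4))
# axis: intersect the two planes spanned by camera and axis line
N=[]
for n in W:
    c,a,b=W[n];o,d=ray(c,[a,b]);nn=np.cross(d[0],d[1]);N.append(nn/np.linalg.norm(nn))
ax=np.cross(*N);ax*=np.sign(ax[2])/np.linalg.norm(ax);print('axis',ax.round(3))
E
python3 foot.py 1 "[.4562,.1487,.1635]"
```

```text
scene [227 177   6  12  59] [[229.  188.3]
 [229.6 178. ]] expected foot px [229.5 189.1]
side [238 189   5   9  30] [[240.1 197.3]
 [240.  190. ]] expected foot px [239.4 198.9]
foot [0.4516 0.1535 0.1694] [0.001 0.001]
axis [ 0.247 -0.334  0.91 ]
```

Run:
```python
from h import *
c=r.get_calibration('wrist');p,D=r.capture('wrist');s=r.get_state();print(np.round(s['tcp_pos'],4),np.round(s['eef_rot'],1))
np.savez('pics/wf1',p=p,D=D,**{k:np.array(v) for k,v in c.items()});X=cloud(c,D)
cv2.imwrite('pics/wf1.png',cv2.resize(p[150:300,180:340,::-1],None,fx=4,fy=4,interpolation=cv2.INTER_CUBIC))
for v in range(190,262,6): print(v,[tuple((1000*X[v,u]).astype(int).tolist()) for u in range(242,276,5)])
for z in (.1635,.17): 
  V=np.array(c['view']);print(cv2.projectPoints(np.array([[[.4562,.1487,z]]]),cv2.Rodrigues(V[:3,:3])[0],V[:3,3],K(c),np.array(c['distortion']))[0].ravel())
```

```text
[0.456  0.1486 0.2266] [ 1.799e+02 -1.000e-01 -1.042e+02]
190 [(475, 158, 63), (470, 159, 65), (466, 160, 64), (465, 177, 5), (459, 178, 6), (454, 179, 5), (447, 165, 63)]
196 [(484, 179, 6), (478, 181, 5), (470, 176, 29), (465, 176, 32), (461, 185, 5), (456, 186, 6), (448, 171, 64)]
202 [(486, 186, 6), (480, 187, 6), (474, 189, 6), (467, 183, 31), (463, 192, 6), (454, 176, 64), (450, 177, 64)]
208 [(480, 176, 64), (475, 177, 65), (460, 144, 174), (456, 143, 179), (453, 144, 177), (459, 201, 5), (452, 194, 31)]
214 [(490, 202, 1), (481, 194, 30), (459, 144, 185), (456, 142, 193), (439, 78, 385), (451, 148, 181), (455, 209, 6)]
220 [(483, 188, 63), (486, 209, 5), (459, 142, 201), (456, 142, 204), (453, 143, 204), (450, 145, 199), (454, 195, 65)]
226 [(485, 194, 65), (480, 195, 64), (439, 78, 385), (456, 142, 213), (453, 143, 213), (451, 145, 210), (457, 215, 29)]
232 [(462, 136, 232), (490, 225, 1), (458, 142, 220), (457, 147, 210), (454, 147, 210), (451, 145, 218), (460, 231, 5)]
238 [(461, 137, 239), (483, 208, 63), (458, 141, 231), (455, 141, 233), (453, 142, 232), (452, 152, 209), (459, 214, 64)]
244 [(461, 137, 244), (460, 142, 234), (457, 140, 240), (455, 141, 239), (453, 142, 239), (451, 143, 238), (449, 146, 232)]
250 [(462, 140, 245), (460, 141, 243), (458, 142, 243), (455, 142, 245), (453, 142, 244), (451, 143, 244), (449, 145, 240)]
256 [(463, 143, 245), (460, 143, 246), (458, 143, 246), (456, 144, 246), (454, 144, 246), (452, 145, 246), (449, 146, 246)]
[259.21412646 207.59729963]
[259.24273959 210.60656218]
```

View pics/wf1.png

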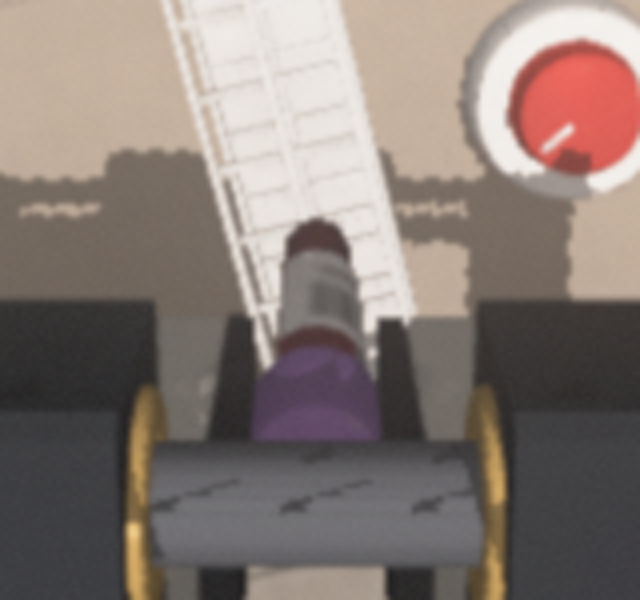

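The tube hangs straight below the TCP, with its foot near (0.4565, 0.1485, 0.163). Now I carry it straight over to the mixer, turning back on the way.

Emit:
carry_out --deltas '[[0,[8,-3,0],[0,0,0.05]],[0,[30,-10,0],[0,0,0.15]],[0,[60,-20,0],[0,0,0.27]],[0,[92,-30,0],[0,0,0.38]],[0,[124,-40,0],[0,0,0.49]],[0,[156,-51,0],[0,0,0.6]],[0,[188,-61,0],[0,0,0.71]],[0,[220,-72,0],[0,0,0.82]],[0,[252,-82,0],[0,0,0.92]],[0,[284,-93,0],[0,0,1.0]],[0,[315,-103,0],[0,0,1.06]],[0,[331,-108,0],[0,0,1.08]]]'

```text
time_s: 9.1
tcp_pos: [0.4798, -0.2006, 0.2266]
eef_rot: [180.0, -0.1, -166.2]
contact_force: [-0.0, 0.5, -0.0]
gripper_width: 0.0151
gripper_force: 45.0
```

Emit:
carry_out --deltas '[[0,[0,0,0],[0,0,0]],[0,[0,0,0],[0,0,0]],[0,[0,0,8],[0,0,0]],[0,[0,0,20],[0,0,0]],[0,[0,0,35],[0,0,0]],[0,[0,0,40],[0,0,0]],[0,[0,0,40],[0,0,0]],[0,[0,0,40],[0,0,0]]]'

```text
time_s: 9.9
tcp_pos: [0.4804, -0.1983, 0.1877]
eef_rot: [-180.0, -0.0, -166.0]
contact_force: [0.6, 0.2, 0.4]
gripper_width: 0.0146
gripper_force: 45.0
```

Run:
```python
from h import *
c=r.get_calibration('wrist');p,D=r.capture('wrist');s=r.get_state();print(np.round(s['tcp_pos'],4),np.round(s['eef_rot'],1))
np.savez('pics/wf2',p=p,D=D,**{k:np.array(v) for k,v in c.items()});X=cloud(c,D)
cv2.imwrite('pics/wf2.png',cv2.resize(p[130:280,180:340,::-1],None,fx=4,fy=4,interpolation=cv2.INTER_CUBIC))
V=np.array(c['view']);P=np.array([[.48,-.199,.108],[.48,-.199,.12],s['tcp_pos']-[0,0,.063]])
print(cv2.projectPoints(P,cv2.Rodrigues(V[:3,:3])[0],V[:3,3],K(c),np.array(c['distortion']))[0].reshape(-1,2).round(1))
for v in range(200,240,6): print(v,[tuple((1000*X[v,u]).astype(int).tolist()) for u in range(246,276,4)])
```

```text
[ 0.4806 -0.1984  0.188 ] [-180.    0. -166.]
[[258.1 198.6]
 [258.1 203.5]
 [258.8 206.7]]
200 [(487, -206, 92), (487, -203, 92), (486, -200, 92), (485, -197, 93), (485, -194, 91), (484, -191, 92), (482, -188, 95), (480, -186, 100)]
206 [(490, -205, 98), (490, -202, 95), (478, -202, 133), (476, -199, 137), (476, -197, 134), (488, -190, 94), (485, -188, 100), (484, -185, 102)]
212 [(493, -205, 104), (493, -202, 102), (478, -202, 146), (476, -199, 148), (476, -197, 148), (477, -194, 141), (489, -187, 104), (487, -185, 106)]
218 [(496, -204, 108), (481, -203, 149), (476, -202, 161), (475, -200, 163), (475, -197, 161), (475, -195, 158), (492, -186, 107), (491, -184, 108)]
224 [(518, -200, 63), (478, -204, 166), (476, -202, 171), (475, -200, 172), (475, -197, 171), (475, -195, 168), (513, -180, 63), (512, -176, 62)]
230 [(524, -199, 60), (478, -203, 176), (476, -202, 180), (475, -200, 181), (475, -197, 179), (475, -195, 178), (477, -192, 170), (469, -193, 190)]
236 [(555, -194, 0), (483, -202, 171), (483, -200, 171), (474, -200, 192), (482, -196, 171), (481, -194, 171), (477, -193, 180), (471, -193, 194)]
```

View pics/wf2.png

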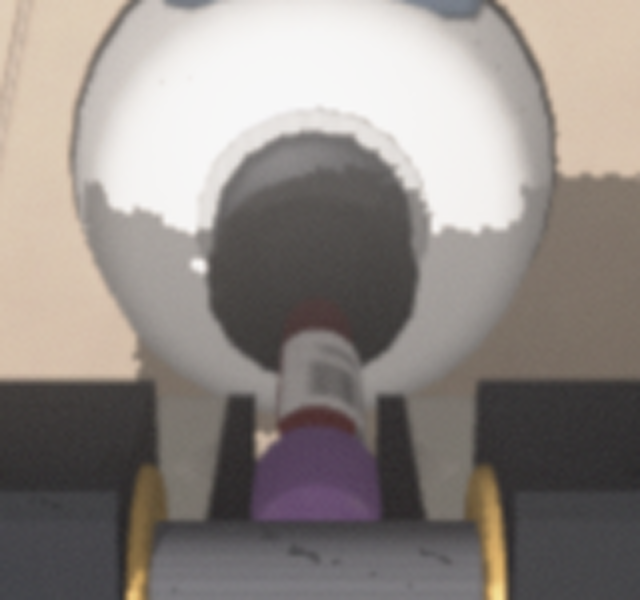

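The foot hangs over the middle of the cup, and the cup floor is visible at z 0.092. I descend to just above the floor and then feel for contact.

Emit:
carry_out --deltas '[[0,[1,0,6],[0,0,0]],[0,[1,0,14],[0,0,0]],[0,[1,0,21],[0,0,0]],[0,[1,0,26],[0,0,0]],[0,[1,0,29],[0,0,0]],[0,[1,0,29],[0,0,0]],[0,[1,0,29],[0,0,0]],[0,[1,0,29],[0,0,0]]]'

```text
time_s: 10.75
tcp_pos: [0.4795, -0.1988, 0.1588]
eef_rot: [-180.0, 0.0, -166.0]
contact_force: [0.5, 0.7, 0.1]
gripper_width: 0.0145
gripper_force: 45.0
```

Emit:
carry_out --deltas '[[0,[0,0,0.5],[0,0,0]],[0,[0,0,1],[0,0,0]],[0,[0,0,1.5],[0,0,0]],[0,[0,0,2],[0,0,0]],[0,[0,0,2],[0,0,0]],[0,[0,0,2],[0,0,0]]]'

```text
time_s: 11.35
tcp_pos: [0.4792, -0.1987, 0.1565]
eef_rot: [180.0, -0.0, -166.0]
contact_force: [-0.1, 0.5, 0.2]
gripper_width: 0.0147
gripper_force: 45.0
```

```bash
cat > f.py <<'E'
from h import *
import time
F=[];Z=[]
for i in range(6):
    r.capture('side');s=r.get_state();F.append(s['contact_force']);Z.append(s['tcp_pos'])
print(s['time_s'],'F',np.mean(F,0).round(2),np.std(F,0).round(2),'tcp',np.mean(Z,0).round(4),s['gripper_width'])
E
python3 f.py
```

```text
11.65 F [ 0.14 -0.18 -0.35] [0.57 0.34 0.57] tcp [ 0.4792 -0.1987  0.1566] 0.01481484085090258
```

Emit:
carry_out --deltas '[[0,[0,0,0.5],[0,0,0]],[0,[0,0,1],[0,0,0]],[0,[0,0,1.5],[0,0,0]],[0,[0,0,2],[0,0,0]],[0,[0,0,2],[0,0,0]],[0,[0,0,2],[0,0,0]]]'

```text
time_s: 12.25
tcp_pos: [0.4792, -0.1987, 0.1545]
eef_rot: [180.0, -0.0, -166.0]
contact_force: [0.1, -0.5, 0.5]
gripper_width: 0.0146
gripper_force: 45.0
```

```bash
python3 f.py
```

```text
12.55 F [-0.13 -0.14 -0.57] [0.44 0.27 0.41] tcp [ 0.4792 -0.1987  0.1546] 0.014606089745566972
```

Emit:
carry_out --deltas '[[0,[0,0,0.5],[0,0,0]],[0,[0,0,1],[0,0,0]],[0,[0,0,1.5],[0,0,0]],[0,[0,0,2],[0,0,0]],[0,[0,0,2],[0,0,0]]]'

```text
time_s: 13.05
tcp_pos: [0.4794, -0.1988, 0.1527]
eef_rot: [-180.0, 0.0, -166.0]
contact_force: [-0.4, -0.2, 2.5]
gripper_width: 0.0145
gripper_force: 45.0
```

```bash
python3 f.py
```

```text
13.35 F [-0.35  0.17  2.42] [0.52 0.54 0.35] tcp [ 0.4793 -0.1988  0.1527] 0.014806688072833835
```

Contact is at TCP z of about 0.1535. I push on to half way.

Emit:
carry_out --deltas '[[0,[0,0,1],[0,0,0]],[0,[0,0,2],[0,0,0]],[0,[0,0,3],[0,0,0]],[0,[0,0,4],[0,0,0]],[0,[0,0,4.4],[0,0,0]],[0,[0,0,4.4],[0,0,0]],[0,[0,0,4.4],[0,0,0]]]'

```text
time_s: 14.05
tcp_pos: [0.4796, -0.1988, 0.1485]
eef_rot: [-180.0, 0.0, -166.0]
contact_force: [-1.3, 0.9, 5.5]
gripper_width: 0.0141
gripper_force: 45.0
```

```bash
python3 f.py
```

```text
14.35 F [-0.75  0.84  6.04] [0.48 0.38 0.29] tcp [ 0.4796 -0.1988  0.1485] 0.014552422436123204
```

Run:
```python
from h import *
c=r.get_calibration('wrist');p,D=r.capture('wrist');X=cloud(c,D)
R=np.hypot(X[...,0]-.48,X[...,1]+.199)
m=(R>.016)&(R<.0195)&(X[...,2]>.09)&(X[...,2]<.115)&(p.max(2)<110);print('rim z',m.sum(),np.percentile(X[m][:,2],[25,50,75,90]).round(4))
z=np.load('pics/wf2.npz');c={k:z[k] for k in('fov_y','cx','cy','distortion','view')};X2=cloud(c,z['D']);R=np.hypot(X2[...,0]-.48,X2[...,1]+.199)
m=(R>.016)&(R<.0195)&(X2[...,2]>.09)&(X2[...,2]<.115)&(z['p'].max(2)<110);print('before',m.sum(),np.percentile(X2[m][:,2],[25,50,75,90]).round(4))
m=(X[...,2]>.112)&(X[...,2]<.128)&(np.hypot(X[...,0]-.48,X[...,1]+.199)<.012);print('tube front',m.sum(),np.median(X[m],0).round(4),np.percentile(X[m],5,0).round(4),np.percentile(X[m],95,0).round(4))
```

```text
rim z 590 [0.1024 0.1029 0.1033 0.1037]
before 534 [0.1079 0.1083 0.1088 0.1092]
tube front 174 [ 0.4749 -0.1996  0.1207] [ 0.474  -0.2043  0.1135] [ 0.4776 -0.1936  0.1272]
```

The rim has dropped 5.4 mm and the tube is central, so the first press is good. I release it fully, then press again to the same depth.

Emit:
carry_out --deltas '[[0,[0,0,-2],[0,0,0]],[0,[0,0,-4],[0,0,0]],[0,[0,0,-6],[0,0,0]],[0,[0,0,-7.5],[0,0,0]],[0,[0,0,-7.5],[0,0,0]],[0,[0,0,-7.5],[0,0,0]],[0,[0,0,-7.5],[0,0,0]],[0,[0,0,-7.5],[0,0,0]],[0,[0,0,-7.5],[0,0,0]]]'

```text
time_s: 15.3
tcp_pos: [0.4792, -0.1987, 0.1556]
eef_rot: [180.0, -0.0, -166.0]
contact_force: [0.8, -0.9, -0.5]
gripper_width: 0.0147
gripper_force: 45.0
```

```bash
python3 f.py
python3 - <<'E'
from h import *
c=r.get_calibration('wrist');p,D=r.capture('wrist');X=cloud(c,D)
R=np.hypot(X[...,0]-.48,X[...,1]+.199)
m=(R>.016)&(R<.0195)&(X[...,2]>.09)&(X[...,2]<.115)&(p.max(2)<110);print('rim z',m.sum(),np.percentile(X[m][:,2],[25,50,75,90]).round(4))
E
```

```text
15.6 F [ 0.01 -0.14 -0.07] [0.43 0.29 0.47] tcp [ 0.4792 -0.1987  0.1556] 0.014556582401023827
rim z 586 [0.1079 0.1084 0.1088 0.1093]
```

Emit:
carry_out --deltas '[[0,[0,0,1.5],[0,0,0]],[0,[0,0,3],[0,0,0]],[0,[0,0,4.5],[0,0,0]],[0,[0,0,6],[0,0,0]],[0,[0,0,7],[0,0,0]],[0,[0,0,7.5],[0,0,0]],[0,[0,0,7.5],[0,0,0]],[0,[0,0,7.5],[0,0,0]]]'

```text
time_s: 16.45
tcp_pos: [0.4797, -0.1988, 0.1486]
eef_rot: [-180.0, 0.0, -166.0]
contact_force: [-0.6, 0.1, 5.6]
gripper_width: 0.0147
gripper_force: 45.0
```

Emit:
carry_out --deltas '[[0,[0,0,0],[0,0,0]],[0,[0,0,0],[0,0,0]],[0,[0,0,0],[0,0,0]],[0,[0,0,0],[0,0,0]],[0,[0,0,0],[0,0,0]],[0,[0,0,0],[0,0,0]],[0,[0,0,0],[0,0,0]],[0,[0,0,0],[0,0,0]],[0,[0,0,0],[0,0,0]],[0,[0,0,0],[0,0,0]],[0,[0,0,0],[0,0,0]],[0,[0,0,0],[0,0,0]]]'

```text
time_s: 17.65
tcp_pos: [0.4797, -0.1988, 0.1487]
eef_rot: [-180.0, 0.1, -166.0]
contact_force: [-1.3, -0.0, 5.7]
gripper_width: 0.0145
gripper_force: 45.0
```

The cup came fully back up (rim at 0.108) and is now pressed half way again. I hold it for well over 4 s.

Emit:
carry_out --deltas '[[0,[0,0,0],[0,0,0]],[0,[0,0,0],[0,0,0]],[0,[0,0,0],[0,0,0]],[0,[0,0,0],[0,0,0]],[0,[0,0,0],[0,0,0]],[0,[0,0,0],[0,0,0]],[0,[0,0,0],[0,0,0]],[0,[0,0,0],[0,0,0]],[0,[0,0,0],[0,0,0]],[0,[0,0,0],[0,0,0]],[0,[0,0,0],[0,0,0]],[0,[0,0,0],[0,0,0]]]'

```text
time_s: 18.85
tcp_pos: [0.4797, -0.1988, 0.1487]
eef_rot: [-180.0, 0.1, -166.0]
contact_force: [-1.1, 0.3, 6.0]
gripper_width: 0.0143
gripper_force: 45.0
```

Emit:
carry_out --deltas '[[0,[0,0,0],[0,0,0]],[0,[0,0,0],[0,0,0]],[0,[0,0,0],[0,0,0]],[0,[0,0,0],[0,0,0]],[0,[0,0,0],[0,0,0]],[0,[0,0,0],[0,0,0]],[0,[0,0,0],[0,0,0]],[0,[0,0,0],[0,0,0]],[0,[0,0,0],[0,0,0]],[0,[0,0,0],[0,0,0]],[0,[0,0,0],[0,0,0]],[0,[0,0,0],[0,0,0]]]'

```text
time_s: 20.05
tcp_pos: [0.4797, -0.1989, 0.1487]
eef_rot: [-180.0, 0.0, -166.0]
contact_force: [-0.0, 1.4, 6.0]
gripper_width: 0.0147
gripper_force: 45.0
```

Emit:
carry_out --deltas '[[0,[0,0,0],[0,0,0]],[0,[0,0,0],[0,0,0]],[0,[0,0,0],[0,0,0]],[0,[0,0,0],[0,0,0]],[0,[0,0,0],[0,0,0]],[0,[0,0,0],[0,0,0]],[0,[0,0,0],[0,0,0]],[0,[0,0,0],[0,0,0]],[0,[0,0,0],[0,0,0]],[0,[0,0,0],[0,0,0]],[0,[0,0,0],[0,0,0]],[0,[0,0,0],[0,0,0]]]'

```text
time_s: 21.25
tcp_pos: [0.4797, -0.1988, 0.1487]
eef_rot: [-180.0, 0.1, -166.0]
contact_force: [0.2, 0.1, 6.3]
gripper_width: 0.0144
gripper_force: 45.0
```

```bash
python3 f.py
python3 - <<'E'
from h import *
c=r.get_calibration('wrist');p,D=r.capture('wrist');X=cloud(c,D)
R=np.hypot(X[...,0]-.48,X[...,1]+.199)
m=(R>.016)&(R<.0195)&(X[...,2]>.09)&(X[...,2]<.115)&(p.max(2)<110);z=np.median(X[m][:,2]);print('rim z',z)
if .101<z<.105: print(r.close_job())
E
```

```text
21.55 F [-0.65  0.45  5.83] [0.6  0.24 0.38] tcp [ 0.4797 -0.1988  0.1487] 0.014623389220037867
rim z 0.10302079186166971
the job is handed in; nothing more can be done
None
```

I handed the job in (no verdict came back) with the purple-stoppered tube still gripped, its foot in the cup and the cup about 5 mm down; the second press had been held for about 5 s, after a first press and a full return of the cup.

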